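Clamp a gearbox cover and torque its clamp screw to the mark

TASK

Slide the loose aluminium gearbox cover along its channel until it sits against the end stop under the bridge. Then turn the torque wrench on top of the bridge clockwise (seen from above) until the clamp screw is snug, keep loading the handle until the needle lies over the dark block on the scale, and hold it there for about two seconds to see that the screw holds and does not turn; do not load it so hard that the screw is forced round past snug. Finally ease off, so that the needle goes back to zero with the screw left tight and the cover still against the stop, and leave the other things on the bench where they are.

Things in the scene. Friction and masses are not known exactly. Their poses are not given: they have to be found in the camera images.
- fixture: Grey base plate 150 x 300 x 20 mm fixed to the bench, with a channel 80 mm wide along its y axis between low rails (top 34 mm above the bench). Origin: on the bench under the clamp screw's axis; y along the channel to the end stop, x across it, z up. Plate from y = -245 to +55 mm. A bridge crosses the channel above the origin: y -18 to 18, x -68 to 68, beam z 66 to 84 mm.
- stop_face (a point): Middle of the end stop's face that the cover's leading end must touch: fixture frame y = +30 mm, 32 mm above the bench (12 mm above the plate); the stop's top is 54 mm above the bench. Axes as the fixture's.
- stud (a point): Point on the vertical axis of the clamp screw at the height of the middle of the wrench handle (105 mm above the bench); axes as the fixture's.
- cover: Loose aluminium gearbox cover lying in the channel, 0.5 to 0.75 kg: slab 76 (x) x 130 (y) x 24 (z) mm, with an upright round boss 36 mm in diameter and 38 mm tall on top near its trailing end. Origin: centre of the underside, on the plate top; y points to the stop, z up. Home: origin at fixture y = -35 mm; it starts 50 to 90 mm short of that. 2 mm of play each side.
- boss (a point): On the boss's axis, 12 mm below its top (26 mm above the slab's top, 70 mm above the bench): a point to pinch and slide the cover by; 40 mm behind the cover's origin, so 105 mm behind its leading end; axes as the cover's.
- grip (a point): Middle of the wrench's round black rubber handle (28 mm in diameter, 80 mm long, lying level, 105 mm above the bench), 165 mm from the screw's axis. x axis: along the handle towards the screw; z up. Free space under and beside it.
- needle_tip (a point): Free end of the thin black needle, 118 mm from the screw's axis. The needle turns with the screw head, not with the handle.
- mark (a point): Middle of the dark block (20 x 9 mm) on the small white scale plate, 109 mm from the screw's axis. The plate moves with the handle. It also has a thin zero line (needle there without load) and a thin last line beyond the block; under clockwise load the needle wanders from zero over the block.
- clamp_screw (a joint): Angle of the clamp screw (rad), growing clockwise seen from above: negative while loose, 0 when snug (it stops there). Starts between -0.6 and -0.3; takes about 0.3 N m to turn and stays where it is left. It lowers a pad onto the cover. Snug and unloaded, the handle points along the fixture's -x axis turned 0.26 rad clockwise.
- wrench_beam (a joint): Springy bend of the wrench (rad) = torque reading: handle angle minus screw angle, positive when loaded clockwise, 0 without load; 10 N m per rad (0.15 rad = 1.5 N m = 9 N at the middle of the handle, which has then moved on by 25 mm). The needle is over the dark block from 0.11 to 0.19; the last line is at 0.25.
- insert (a joint): Angle (rad) by which the threaded insert under the screw has been forced round: 0 at the start. It gives way above about 2.7 N m (bend 0.27 rad), which spoils the job.
- spray_can: Bystander: upright blue can, 66 mm in diameter, 190 mm tall; origin at the centre of its base.
- spanner: Bystander: steel spanner, 190 mm long, lying flat on the bench.
- socket: Bystander: upright steel socket, 44 mm in diameter, 62 mm tall; origin at the centre of its base.
- bolt_tray: Bystander: grey open tray 140 x 110 x 45 mm; origin at the centre of its underside.
Mind the look-alikes: they are no part of the job. Several things have the shape of the cover; the one meant has the colours described above.

How it is judged (in metres and radians):
On the way, in this order (a step that is already met when the one before it is completed fails the run):
1. the cover lies flat in the channel, against the end stop (within 4 mm) (y of cover in the frame of fixture between -0.039 and -0.03 m and x of cover in the frame of fixture between -0.006 and 0.006 m and z of cover in the frame of fixture below 0.024 m and angle between cover's own z axis and vertical below 0.08 rad), for 0.2 s.
2. with the screw snug (within 0.03 rad), the needle is over the dark block (bend 0.10 to 0.20 rad) and stays there for 1.2 s, the cover still against the stop (all of step 1 and value of joint clamp_screw above -0.03 rad and value of joint wrench_beam between 0.1 and 0.2 rad), for 1.2 s.
At the end, for the whole second after the job is handed in: The cover lies flat in the channel against the end stop (gap under 4 mm), the clamp screw is still tight (within 0.06 rad of snug), the insert has not been forced round (under 0.05 rad) and the wrench is unloaded (bend within 0.04 rad of zero) (all of step 1 and value of joint clamp_screw above -0.06 rad and value of joint insert below 0.05 rad and value of joint wrench_beam between -0.04 and 0.04 rad and linear speed of cover below 0.01 m/s); the robot touches nothing.
It fails at once if the screw is overloaded and its insert forced round by 0.05 rad (value of joint insert above 0.05 rad).
It fails at once if a bystander object is shifted by more than 30 mm (distance of any of spray_can, spanner, socket, bolt_tray from where it was at the start of the episode above 0.03 m).
It also fails if it takes over 59 s, if anything falls off the work surface, if the arm or the gripper's body presses on something with over 40 N, if the wrist force passes 120 N, or if a joint passes its speed limit or range.

ROBOT

A 6-joint arm with a two-finger parallel gripper is mounted at the origin on the work surface. World frame = base frame: x ahead of the robot, y to its left, z up, the work surface at z = 0. Lengths are in m, angles in degrees, forces in N, time in s.
With the tool pointing down it reaches from about 0.25 to 0.85 m from the base axis. Payload 12.5 kg.
Tool frame: the origin (TCP) lies on the centre line of the jaws, within the pads' length; the fingertips stand 25 mm ahead of it and the grasp point (between the pads) lies 6 mm ahead of it; z points along the fingers, y is the line along which they close (so a half turn about z gives the same grasp; the last joint's range is limited). The gripper opens to 93 mm and grips with 3 to 60 N. Pads are 15 mm wide; open, the fingers measure 128 mm over their backs; the gripper's body (75 mm by 188 mm) begins 65 mm behind the grasp point.
Start: joints at [-81.795, 20.094, 94.641, -0, 65.266, -4.847], TCP at [0.124, -0.536, 0.244] pointing down, gripper open.
Joint ranges: [-157.81, 157.81], [-45, 120.19], [0.68, 151.7], [-89.99, 269.99], [4.06, 180], [-164.3, 164.3]. Speed limits (degrees/s): [127.2, 127.2, 159.86, 180, 180, 180].

INTERFACE

Orientations are given as a 3x3 rotation matrix whose columns are the frame's x, y, z axes.
In Python, from plant import env, eyes gives the robot as it stands.
- The arm moves only by the shell command python3 -m inch 'ROWS' [OPENING]. ROWS is JSON, a list of rows, each an object of numbers: "x", "y", "z": the shift along the tool's x, y, z in cm; "wx", "wy", "wz": the turn, a rotation vector about the tool's x, y, z in degrees. In form: [{"x": .., "y": .., "z": .., "wx": .., "wy": .., "wz": ..}, ...]. A call has 1 to 20 rows; each row is the pose to reach, as a shift and turn from the pose commanded when the call began, along the tool's axes at that moment; what a row does not reach only later rows make up. A row lasts 1/10 s, in which the tool goes at most 50 mm and 8.59 degrees, less where a joint would pass 70% of its speed; a pose out of reach is approached as far as the arm can. A call with a gripper value outside its range is refused whole. OPENING is the finger opening in cm, from 0 to 9.3, set as the call begins (- or left out, the last holds). The fingers move at their own pace and stop on an object; the grip force is fixed at half the most. Time passes only in rows, so rows that repeat a pose let the fingers close. It gives the time, the measured TCP pose, the force, the opening and the grip force at its end, in the units of the state.
- env.sense(): the state, without advancing time (a new reading comes with each control period).
- eyes.grab_frame(name): name is "side" or "top" or "wrist"; returns a dict with "color" (420x560x3 uint8, blue, green, red), "fx", "fy", "cx", "cy" (pixels), "xyz" and "orientation" of the camera in the world; the wrist camera has in their place "T_tool_cam" (4x4, takes a point from camera to tool coordinates, whose origin is the TCP and whose axes are the flange's). Camera axes: x right, y up, looking along -z (the intrinsics and any distortion apply to the point x, -y, -z); pixel columns grow to the right and rows downward; lengths in m; the calibration is good to about 2 mm. A picture is of the moment at which its call begins: read the wrist's pose just before it. There is no depth.
- env.finish_job(): hands the job in; it is judged then, once.
The state is a dict: "time": time; "joint_positions": joint angles; "dq": joint speeds; "tau": joint torques, N m; "tcp_pos": TCP position; "tcp_rot": TCP orientation; "force": force on the tool from outside, world axes, zero at the start; "torque": the same for the moment, N m; "width": finger opening in m; "grasp_force": force on a finger pad.
Only numpy, scipy, OpenCV 4.12 (cv2) and the standard library are available. Lean on these libraries where they do the work, as an engineer would, in place of code of your own. Each camera call takes 0.05 s, during which the arm holds its last target. There are 200 camera calls.

## Working session

There is one attempt and no reset: what is moved stays moved. The work goes in short steps, Python scripts to look and compute and a shell command to move; the robot and the scene stay as the last step left them, time stands still between calls to the robot, and variables do not carry over. Pictures are saved under pics/ and viewed, at most 10 in all, crops included, and the job is handed in when it is done.

```bash
ls; mkdir -p pics; python3 - <<'E'
from plant import env,eyes
import cv2,json
import pickle
fs={}
for n in("side","top"):
    f=eyes.grab_frame(n);fs[n]=f
    cv2.imwrite(f"pics/{n}0.png",f["color"])
    print(n,{k:v for k,v in f.items() if k!="color"})
pickle.dump(fs,open("f0.pkl","wb"))
s=env.sense();print(s)
E
```

```text
pics
side {'fx': 481.61465841739823, 'fy': 481.61465841739823, 'cx': 273.64108484133806, 'cy': 210.14427935293105, 'xyz': array([0.2029251 , 0.60799735, 0.98939487]), 'orientation': array([[-0.85575932,  0.38648526, -0.34395513],
       [-0.51710978, -0.66018609,  0.54474931],
       [-0.01653681,  0.64403686,  0.7648157 ]])}
top {'fx': 457.94518731639744, 'fy': 457.94518731639744, 'cx': 277.2926766016408, 'cy': 210.46431417689703, 'xyz': array([0.48070008, 0.00882094, 1.32380911]), 'orientation': array([[ 0.01859104,  0.99536607, -0.09434385],
       [-0.9996124 ,  0.02045984,  0.01887983],
       [ 0.0207226 ,  0.09395629,  0.99536063]])}
{'time': 0.1, 'joint_positions': array([-8.17968897e+01,  2.01204961e+01,  9.46725352e+01, -1.70526634e-03,
        6.52674542e+01, -4.84765796e+00]), 'dq': array([ 0.00423099,  0.04569019, -0.11171344,  0.03971975,  0.00767215,
       -0.00815733]), 'tau': array([-3.30610180e-05, -4.98030066e+01, -2.85705936e+01,  7.00010802e-02,
        2.38915358e-02, -3.16619401e-05]), 'tcp_pos': array([ 0.12417084, -0.53550454,  0.24316743]), 'tcp_rot': array([[ 9.74167550e-01,  2.25826379e-01, -1.77381819e-04],
       [ 2.25826440e-01, -9.74166996e-01,  1.04101308e-03],
       [ 6.22887003e-05, -1.05417866e-03, -9.99999442e-01]]), 'force': array([-0.34801445, -0.24141463, -0.09323572]), 'torque': array([-0.02466127, -0.00945058,  0.0055783 ]), 'grasp_force': 0.0, 'width': 0.09284921590196299}
```

View pics/top0.png

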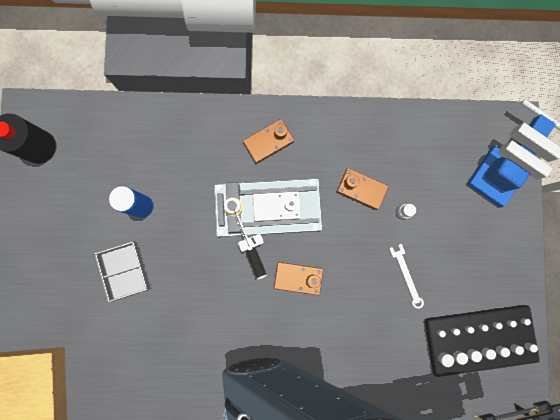

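View pics/side0.png

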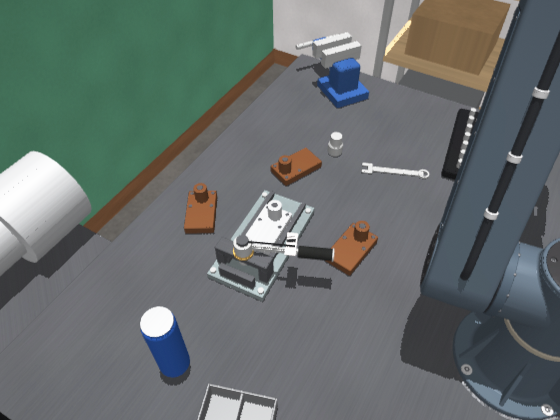

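The top view shows the things that could be taken for the cover: an aluminium one in the channel at (278,206) with its boss at (291,205), and orange look-alikes at (268,141), (363,188) and (299,279). I choose the aluminium one. The stop is at left (222,208) and the screw at (233,205). The handle is at (257,263) and has to swing left in the image. I'll check this in a close crop.

```bash
cat > h.py <<'E'
import numpy as np,cv2
def ray(f,u,v):
    d=np.array([(u-f["cx"])/f["fx"],-(v-f["cy"])/f["fy"],-1.])
    return np.array(f["xyz"]),f["orientation"]@d
def onz(f,u,v,z):
    o,d=ray(f,u,v);return o+d*(z-o[2])/d[2]
def proj(f,p):
    c=f["orientation"].T@(np.array(p)-f["xyz"]);return f["cx"]-f["fx"]*c[0]/c[2],f["cy"]+f["fy"]*c[1]/c[2]
E
python3 - <<'E'
import pickle,cv2,numpy as np
from h import *
fs=pickle.load(open("f0.pkl","rb"));f=fs["top"];im=f["color"]
cv2.imwrite("pics/crop.png",cv2.resize(im[165:295,205:335],None,fx=4.6,fy=4.6,interpolation=cv2.INTER_CUBIC))
# handle: dark blob
g=im.max(2);m=(g<35).astype(np.uint8);m[:225]=0;m[290:]=0;m[:,:235]=0;m[:,275:]=0
n,l,st,c=cv2.connectedComponentsWithStats(m);i=1+st[1:,4].argmax();print(st[i],c[i])
pts=np.argwhere(l==i)[:,::-1].astype(np.float32);r=cv2.minAreaRect(pts);print(r);b=cv2.boxPoints(r)
for p in b:print(p,onz(f,*p,.105))
print('handle',onz(f,*r[0],.105))
# plate: pale grey-green
h=cv2.cvtColor(im,cv2.COLOR_BGR2HSV);print(im[232,300],im[232,225],im[300,300])
E
```

```text
Traceback (most recent call last):
ValueError: attempt to get argmax of an empty sequence
```

View pics/crop.png

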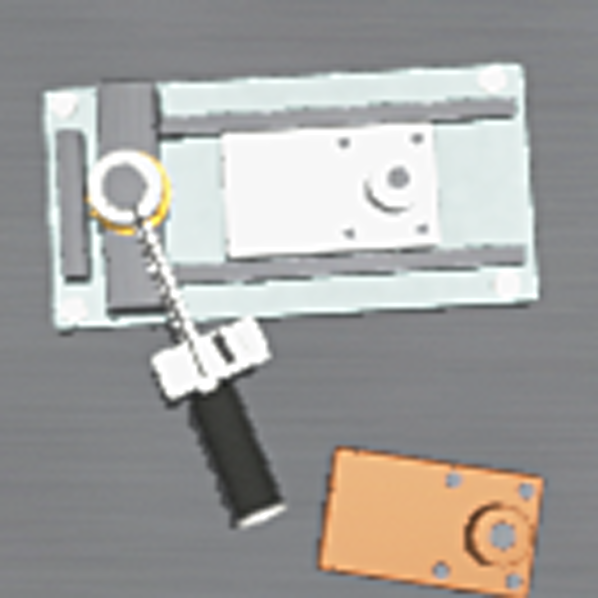

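The crop confirms the silver cover lying in the channel, with its boss at crop (396,180) and leading end near (227,195). The handle runs from (205,395) to (262,518), the screw head is at (127,185), and the plate corners are clear.

```bash
cat > m.py <<'E'
import pickle,cv2,numpy as np
from h import *
fs=pickle.load(open("f0.pkl","rb"));f=fs["top"]
P=lambda u,v,z:onz(f,205+(u+.5)/4.6-.5,165+(v+.5)/4.6-.5,z)[:2]
C=np.array([P(43,92,.02),P(523,65,.02),P(540,298,.02),P(57,330,.02)])
ey=(C[0]-C[1]+C[3]-C[2]);print('lens',np.linalg.norm(C[0]-C[1]),np.linalg.norm(C[1]-C[2]));ey/=np.linalg.norm(ey)
ex=np.array([ey[1],-ey[0]]);O=C.mean(0)+ey*.095
F=lambda p:np.round([(p-O)@ex,(p-O)@ey],4)
print('O',O,'yaw of fixture y from world y',np.degrees(np.arctan2(-ey[0],ey[1])),'ex',ex,'ey',ey)
for n,a in dict(boss=(396,179,.082),lead=(227,195,.044),trail=(437,186,.044),hin=(205,395,.105),hout=(260,515,.105),head=(127,185,.11)).items():
    p=P(*a);print(n,p,F(p))
E
python3 m.py
```

```text
lens 0.3005174633187309 0.14647815658918042
O [0.60551768 0.10563418] yaw of fixture y from world y 4.708042442833609 ex [0.99662588 0.0820784 ] ey [-0.0820784   0.99662588]
boss [ 0.61818884 -0.05096857] [-0.0002 -0.1571]
lead [0.61042358 0.050226  ] [ 0.0003 -0.0556]
trail [ 0.61861343 -0.07796034] [-0.002 -0.184]
hin [0.48825675 0.05820036] [-0.1208 -0.0376]
hout [0.42035946 0.02505264] [-0.1911 -0.0651]
head [0.60834904 0.10600349] [0.0029 0.0001]
```

```bash
python3 -m inch '[{"x":15,"y":-9,"wz":-22},{"x":30,"y":-18,"wz":-44},{"x":45,"y":-27,"wz":-66},{"x":59.1,"y":-36.1,"z":2,"wz":-81.7},{"x":59.1,"y":-36.1,"z":2,"wz":-81.7},{"x":59.1,"y":-36.1,"z":2,"wz":-81.7},{"x":59.1,"y":-36.1,"z":2,"wz":-81.7},{"x":59.1,"y":-36.1,"z":2,"wz":-81.7},{"x":59.1,"y":-36.1,"z":2,"wz":-81.7},{"x":59.1,"y":-36.1,"z":2,"wz":-81.7},{"x":59.1,"y":-36.1,"z":2,"wz":-81.7},{"x":59.1,"y":-36.1,"z":2,"wz":-81.7},{"x":59.1,"y":-36.1,"z":2,"wz":-81.7},{"x":59.1,"y":-36.1,"z":2,"wz":-81.7},{"x":59.1,"y":-36.1,"z":2,"wz":-81.7},{"x":59.1,"y":-36.1,"z":2,"wz":-81.7},{"x":59.1,"y":-36.1,"z":2,"wz":-81.7},{"x":59.1,"y":-36.1,"z":2,"wz":-81.7}]' 7
python3 - <<'E'
from plant import env,eyes
import cv2,pickle,numpy as np
s=env.sense();f=eyes.grab_frame("wrist")
T=np.eye(4);T[:3,:3]=s["tcp_rot"];T[:3,3]=s["tcp_pos"];W=T@f["T_tool_cam"];f["xyz"]=W[:3,3];f["orientation"]=W[:3,:3]
pickle.dump(f,open("w1.pkl","wb"));cv2.imwrite("pics/w1.png",f["color"])
print(s["time"],s["tcp_pos"],s["tcp_rot"],s["joint_positions"],f["xyz"])
E
```

```text
0.1 [ 0.12417084 -0.53550454  0.24316743] [[ 9.74167550e-01  2.25826379e-01 -1.77381819e-04]
 [ 2.25826440e-01 -9.74166996e-01  1.04101308e-03]
 [ 6.22887003e-05 -1.05417866e-03 -9.99999442e-01]] [-8.17968897e+01  2.01204961e+01  9.46725352e+01 -1.70526634e-03
  6.52674542e+01 -4.84765796e+00] [ 0.20293204 -0.51742422  0.38500911]schema error: expected keys x, y, z, wx, wy, wz
```

View pics/w1.png

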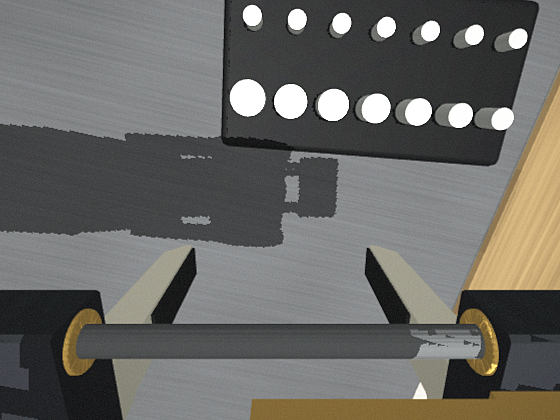

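The rows need all six keys, so nothing moved. The picture only shows the socket tray under the start pose, with the fingers at the sides.

```bash
python3 -m inch '[{"x":15,"y":-9,"z":0,"wx":0,"wy":0,"wz":-22},{"x":30,"y":-18,"z":0,"wx":0,"wy":0,"wz":-44},{"x":45,"y":-27,"z":0,"wx":0,"wy":0,"wz":-66},{"x":59.1,"y":-36.1,"z":2,"wx":0,"wy":0,"wz":-81.7},{"x":59.1,"y":-36.1,"z":2,"wx":0,"wy":0,"wz":-81.7},{"x":59.1,"y":-36.1,"z":2,"wx":0,"wy":0,"wz":-81.7},{"x":59.1,"y":-36.1,"z":2,"wx":0,"wy":0,"wz":-81.7},{"x":59.1,"y":-36.1,"z":2,"wx":0,"wy":0,"wz":-81.7},{"x":59.1,"y":-36.1,"z":2,"wx":0,"wy":0,"wz":-81.7},{"x":59.1,"y":-36.1,"z":2,"wx":0,"wy":0,"wz":-81.7},{"x":59.1,"y":-36.1,"z":2,"wx":0,"wy":0,"wz":-81.7},{"x":59.1,"y":-36.1,"z":2,"wx":0,"wy":0,"wz":-81.7},{"x":59.1,"y":-36.1,"z":2,"wx":0,"wy":0,"wz":-81.7},{"x":59.1,"y":-36.1,"z":2,"wx":0,"wy":0,"wz":-81.7},{"x":59.1,"y":-36.1,"z":2,"wx":0,"wy":0,"wz":-81.7},{"x":59.1,"y":-36.1,"z":2,"wx":0,"wy":0,"wz":-81.7},{"x":59.1,"y":-36.1,"z":2,"wx":0,"wy":0,"wz":-81.7},{"x":59.1,"y":-36.1,"z":2,"wx":0,"wy":0,"wz":-81.7}]' 7
cat > wr.py <<'E'
from plant import env,eyes
import cv2,pickle,numpy as np,sys
def wrist(n):
    s=env.sense();f=eyes.grab_frame("wrist")
    T=np.eye(4);T[:3,:3]=s["tcp_rot"];T[:3,3]=s["tcp_pos"];W=T@f["T_tool_cam"];f["xyz"]=W[:3,3];f["orientation"]=W[:3,:3]
    pickle.dump(f,open(n+".pkl","wb"));cv2.imwrite("pics/"+n+".png",f["color"])
    print(s["time"],s["tcp_pos"],s["force"],s["joint_positions"]);return f
if __name__=="__main__":wrist(sys.argv[1])
E
python3 wr.py w2
```

```text
time: 1.95
tcp_pos: [0.6178, -0.0517, 0.2239]
tcp_rot: [[-0.081, 0.997, -0.0], [0.997, 0.081, -0.0], [-0.0, -0.0, -1.0]]
force: [0.4, -0.9, 0.1]
width: 0.07
grasp_force: 0.0
1.95 [ 0.61782919 -0.05167365  0.22385401] [ 0.35188327 -0.9017661   0.09832309] [-9.08048254e+00  2.84717934e+01  8.48431098e+01 -4.74429652e-03
  6.66872309e+01 -1.37520674e+01]
```

View pics/w2.png

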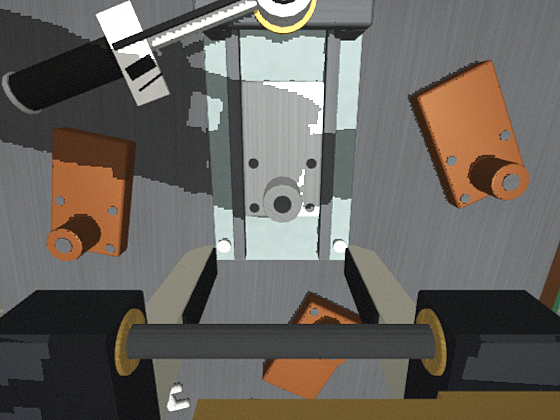

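The wrist view shows the aluminium cover straight ahead with the hole in its boss top at (283,204). The handle's outer end is at upper left (18,92), and the scale plate is at (133,55).

```bash
python3 - <<'E'
import pickle,numpy as np
from h import *
f=pickle.load(open("w2.pkl","rb"))
O=np.array([.6055,.1056]);ey=np.array([-.0821,.9966]);ex=np.array([.9966,.0821])
for n,u,v,z in(("boss",283,204,.082),("lead",283,82,.044),("tr",282,216,.044),("chanL",243,250,.034),("chanR",324,250,.034),("plateL",210,258,.02),("plateR",352,258,.02),("hout",18,92,.105),("hin",118,55,.105)):
    p=onz(f,u,v,z)[:2];print(n,p,np.round([(p-O)@ex,(p-O)@ey],4))
E
```

```text
boss [ 0.61962518 -0.05477626] [ 0.0009 -0.161 ]
lead [0.6111545  0.04877796] [ 0.001  -0.0571]
tr [ 0.62098898 -0.07890035] [ 0.0003 -0.1851]
chanL [ 0.58246762 -0.12451084] [-0.0418 -0.2274]
chanR [ 0.66997008 -0.11731709] [ 0.0459 -0.2275]
plateL [ 0.54436897 -0.14402185] [-0.0814 -0.2438]
plateR [ 0.70547882 -0.13077988] [ 0.0802 -0.2438]
hout [0.41625452 0.02214715] [-0.1955 -0.0676]
hin [0.49142116 0.05356085] [-0.118  -0.0425]
```

```bash
python3 -m inch '[{"x":-0.3,"y":0.1,"z":4,"wx":0,"wy":0,"wz":0},{"x":-0.3,"y":0.1,"z":8,"wx":0,"wy":0,"wz":0},{"x":-0.3,"y":0.1,"z":12,"wx":0,"wy":0,"wz":0},{"x":-0.3,"y":0.1,"z":14.6,"wx":0,"wy":0,"wz":0},{"x":-0.3,"y":0.1,"z":14.6,"wx":0,"wy":0,"wz":0},{"x":-0.3,"y":0.1,"z":14.6,"wx":0,"wy":0,"wz":0}]' 7
python3 -m inch '[{"x":0,"y":0,"z":0,"wx":0,"wy":0,"wz":0},{"x":0,"y":0,"z":0,"wx":0,"wy":0,"wz":0},{"x":0,"y":0,"z":0,"wx":0,"wy":0,"wz":0},{"x":0,"y":0,"z":0,"wx":0,"wy":0,"wz":0},{"x":0,"y":0,"z":0,"wx":0,"wy":0,"wz":0},{"x":0,"y":0,"z":0,"wx":0,"wy":0,"wz":0}]' 3
```

```text
time: 2.6
tcp_pos: [0.6199, -0.0541, 0.0786]
tcp_rot: [[-0.082, 0.997, 0.001], [0.997, 0.082, -0.0], [-0.0, 0.001, -1.0]]
force: [0.2, 0.0, 0.3]
width: 0.0701
grasp_force: 0.0
time: 3.2
tcp_pos: [0.6197, -0.0535, 0.078]
tcp_rot: [[-0.083, 0.997, 0.0], [0.997, 0.083, -0.0], [-0.0, 0.0, -1.0]]
force: [-1.5, 0.4, 3.5]
width: 0.0354
grasp_force: 30.0
```

```bash
python3 -m inch '[{"x":1,"y":0,"z":0,"wx":0,"wy":0,"wz":0},{"x":2,"y":0,"z":0,"wx":0,"wy":0,"wz":0},{"x":3,"y":0,"z":0,"wx":0,"wy":0,"wz":0},{"x":4,"y":0,"z":0,"wx":0,"wy":0,"wz":0},{"x":5,"y":0,"z":0,"wx":0,"wy":0,"wz":0},{"x":6,"y":0,"z":0,"wx":0,"wy":0,"wz":0},{"x":7,"y":0,"z":0,"wx":0,"wy":0,"wz":0},{"x":7.8,"y":0,"z":0,"wx":0,"wy":0,"wz":0},{"x":7.8,"y":0,"z":0,"wx":0,"wy":0,"wz":0},{"x":7.8,"y":0,"z":0,"wx":0,"wy":0,"wz":0}]' 3
```

```text
time: 4.2
tcp_pos: [0.6135, 0.0248, 0.078]
tcp_rot: [[-0.083, 0.997, 0.001], [0.997, 0.083, 0.001], [0.001, 0.001, -1.0]]
force: [0.5, 6.6, 5.1]
width: 0.0354
grasp_force: 30.0
```

```bash
python3 -m inch '[{"x":0.1,"y":0,"z":0,"wx":0,"wy":0,"wz":0},{"x":0.2,"y":0,"z":0,"wx":0,"wy":0,"wz":0},{"x":0.3,"y":0,"z":0,"wx":0,"wy":0,"wz":0},{"x":0.4,"y":0,"z":0,"wx":0,"wy":0,"wz":0},{"x":0.4,"y":0,"z":0,"wx":0,"wy":0,"wz":0}]' 3
```

```text
time: 4.7
tcp_pos: [0.6133, 0.0269, 0.078]
tcp_rot: [[-0.083, 0.997, 0.001], [0.997, 0.083, -0.002], [-0.002, 0.001, -1.0]]
force: [0.5, -6.0, 5.0]
width: 0.0356
grasp_force: 30.0
```

```bash
python3 -m inch '[{"x":0.1,"y":0,"z":0,"wx":0,"wy":0,"wz":0},{"x":0.2,"y":0,"z":0,"wx":0,"wy":0,"wz":0},{"x":0.3,"y":0,"z":0,"wx":0,"wy":0,"wz":0},{"x":0.3,"y":0,"z":0,"wx":0,"wy":0,"wz":0}]' 3
```

```text
time: 5.1
tcp_pos: [0.6131, 0.0298, 0.078]
tcp_rot: [[-0.083, 0.997, 0.001], [0.997, 0.083, -0.002], [-0.002, 0.001, -1.0]]
force: [0.8, -7.5, 4.6]
width: 0.0355
grasp_force: 30.0
```

```bash
python3 -m inch '[{"x":0.1,"y":0,"z":0,"wx":0,"wy":0,"wz":0},{"x":0.2,"y":0,"z":0,"wx":0,"wy":0,"wz":0},{"x":0.2,"y":0,"z":0,"wx":0,"wy":0,"wz":0}]' 3
```

```text
time: 5.4
tcp_pos: [0.613, 0.0309, 0.078]
tcp_rot: [[-0.083, 0.997, 0.001], [0.997, 0.083, -0.003], [-0.003, 0.001, -1.0]]
force: [0.7, -12.8, 5.8]
width: 0.0355
grasp_force: 30.0
```

```bash
python3 -m inch '[{"x":0.1,"y":0,"z":0,"wx":0,"wy":0,"wz":0},{"x":0.2,"y":0,"z":0,"wx":0,"wy":0,"wz":0},{"x":0.2,"y":0,"z":0,"wx":0,"wy":0,"wz":0}]' 3
```

```text
time: 5.7
tcp_pos: [0.6129, 0.0311, 0.078]
tcp_rot: [[-0.083, 0.997, 0.001], [0.997, 0.083, -0.005], [-0.005, 0.001, -1.0]]
force: [1.1, -25.8, 5.2]
width: 0.0354
grasp_force: 30.0
```

```bash
python3 -m inch '[{"x":-0.2,"y":0,"z":0,"wx":0,"wy":0,"wz":0},{"x":-0.2,"y":0,"z":0,"wx":0,"wy":0,"wz":0}]' 3
python3 -m inch '[{"x":0,"y":0,"z":0,"wx":0,"wy":0,"wz":0},{"x":0,"y":0,"z":0,"wx":0,"wy":0,"wz":0},{"x":0,"y":0,"z":0,"wx":0,"wy":0,"wz":0},{"x":0,"y":0,"z":-3,"wx":0,"wy":0,"wz":0},{"x":0,"y":0,"z":-7,"wx":0,"wy":0,"wz":0},{"x":0,"y":0,"z":-11,"wx":0,"wy":0,"wz":0},{"x":0,"y":0,"z":-15,"wx":0,"wy":0,"wz":0},{"x":0,"y":0,"z":-17,"wx":0,"wy":0,"wz":0},{"x":0,"y":0,"z":-17,"wx":0,"wy":0,"wz":0}]' 5.5
python3 - <<'E'
from wr import *
f=wrist("w3")
f=eyes.grab_frame("top");pickle.dump(f,open("t3.pkl","wb"))
w=cv2.imread("pics/w3.png");c=cv2.resize(f["color"][165:295,205:335],(420,420),interpolation=cv2.INTER_CUBIC)
cv2.imwrite("pics/c3.png",cv2.resize(np.hstack([w,c]),(784,336)))
E
```

```text
time: 5.9
tcp_pos: [0.6129, 0.0308, 0.078]
tcp_rot: [[-0.082, 0.997, 0.001], [0.997, 0.082, -0.002], [-0.002, 0.001, -1.0]]
force: [0.7, -13.5, 4.5]
width: 0.0356
grasp_force: 30.0
time: 6.8
tcp_pos: [0.6135, 0.0334, 0.2506]
tcp_rot: [[-0.083, 0.997, 0.005], [0.997, 0.083, 0.0], [-0.0, 0.005, -1.0]]
force: [0.6, -0.2, -0.3]
width: 0.0552
grasp_force: 0.0
6.8 [0.61347712 0.03337807 0.25058408] [ 0.59526999 -0.19400977 -0.32768375] [-1.22961126e+00  2.63096016e+01  8.43266057e+01  8.51502667e-03
  6.90751374e+01 -6.00208909e+00]
```

View pics/c3.png

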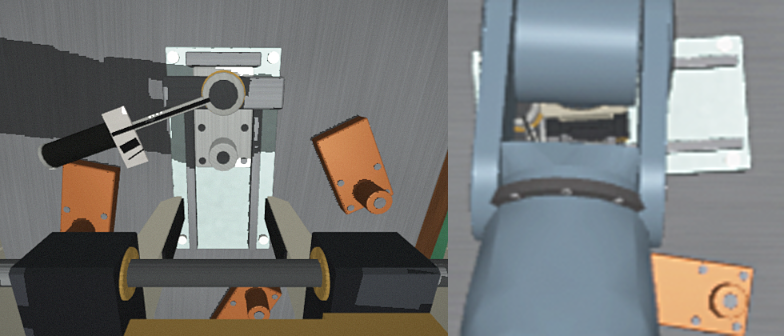

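The left (wrist) half shows the cover now under the bridge, with its boss at about (279,197) in full-frame pixels. The handle runs from (57,194) to (141,162), and the screw head is at (280,115). The arm hides the top view.

```bash
python3 - <<'E'
import pickle,numpy as np
from h import *
f=pickle.load(open("w3.pkl","rb"))
O=np.array([.6055,.1056]);ey=np.array([-.0821,.9966]);ex=np.array([.9966,.0821])
for n,u,v,z in(("boss",279,196,.082),("plateTL",208,60,.02),("plateTR",353,60,.02),("hout",55,194,.105),("hin",139,161,.105),("head",280,116,.115)):
    p=onz(f,u,v,z)[:2];print(n,p,np.round([(p-O)@ex,(p-O)@ey],4))
im=f["color"];m=((im.max(2)<40)).astype(np.uint8);m[:130]=0;m[215:]=0;m[:,:40]=0;m[:,150:]=0
n,l,st,c=cv2.connectedComponentsWithStats(m);i=1+st[1:,4].argmax();r=cv2.minAreaRect(np.argwhere(l==i)[:,::-1].astype(np.float32));print(st[i],r)
p=onz(f,*r[0],.105)[:2];print(p,np.round([(p-O)@ex,(p-O)@ey],4))
E
```

```text
boss [0.61252585 0.0300304 ] [ 0.0008 -0.0759]
plateTL [0.52933309 0.151487  ] [-0.0721  0.052 ]
plateTR [0.67803377 0.16410931] [0.0771 0.0524]
hout [0.4136146  0.02177546] [-0.1981 -0.0678]
hin [0.4889196  0.05757072] [-0.1201 -0.0383]
head [0.60697758 0.10548385] [ 0.0015 -0.0002]
[  53  153   92   56 2764] ((96.7921371459961, 182.17779541015625), (33.07050323486328, 89.78524017333984), 70.49755096435547)
[0.4512937  0.03567751] [-0.1594 -0.057 ]
```

```bash
python3 -m inch '[{"x":0.5,"y":-4,"z":0,"wx":0,"wy":0,"wz":8},{"x":1,"y":-8,"z":0,"wx":0,"wy":0,"wz":16},{"x":1.5,"y":-12,"z":0,"wx":0,"wy":0,"wz":24},{"x":1.9,"y":-16,"z":0,"wx":0,"wy":0,"wz":32},{"x":1.9,"y":-16,"z":0,"wx":0,"wy":0,"wz":40},{"x":1.9,"y":-16,"z":0,"wx":0,"wy":0,"wz":48},{"x":1.9,"y":-16,"z":0,"wx":0,"wy":0,"wz":56},{"x":1.9,"y":-16,"z":0,"wx":0,"wy":0,"wz":64},{"x":1.9,"y":-16,"z":2,"wx":0,"wy":0,"wz":71.7},{"x":1.9,"y":-16,"z":4,"wx":0,"wy":0,"wz":71.7},{"x":1.9,"y":-16,"z":4,"wx":0,"wy":0,"wz":71.7},{"x":1.9,"y":-16,"z":4,"wx":0,"wy":0,"wz":71.7}]' 5.5
python3 wr.py w4
```

```text
time: 8.1
tcp_pos: [0.451, 0.0389, 0.207]
tcp_rot: [[0.92, 0.392, -0.002], [0.392, -0.92, 0.0], [-0.002, -0.001, -1.0]]
force: [-0.6, 0.2, 0.0]
width: 0.055
grasp_force: 0.0
8.1 [0.45100685 0.03888216 0.2069805 ] [-0.63621472  0.17572501  0.02428418] [-9.69577729e-01  1.27303257e+01  1.10587161e+02  2.25231368e-03
  5.68154071e+01  6.59438479e+01]
```

View pics/w4.png

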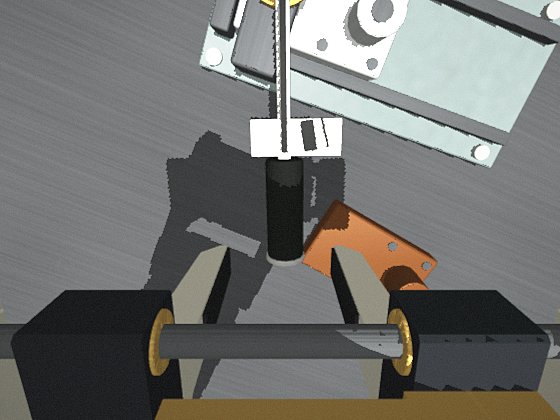

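The handle is centred between the fingers at column 284 (outer end at row 262). The scale plate's dark block is at (308,135), its last line at (325,135), and the needle is near column 284.

```bash
python3 -m inch '[{"x":0,"y":0,"z":3,"wx":0,"wy":0,"wz":0},{"x":0,"y":0,"z":6,"wx":0,"wy":0,"wz":0},{"x":0,"y":0,"z":9,"wx":0,"wy":0,"wz":0},{"x":0,"y":0,"z":9.8,"wx":0,"wy":0,"wz":0},{"x":0,"y":0,"z":9.8,"wx":0,"wy":0,"wz":0},{"x":0,"y":0,"z":9.8,"wx":0,"wy":0,"wz":0}]' 5.5
cat > arc.py <<'E'
# rows needed (tool axes, cm) to follow the arc about the screw by given clockwise degrees from now
from plant import env
import numpy as np,sys
s=env.sense();p=s["tcp_pos"][:2];R=s["tcp_rot"][:2,:2];O=np.array([.6065,.1058])
v=p-O;print("r",np.hypot(*v),"ang deg past snug:",4.7-np.degrees(np.arctan2(-v[1],-v[0]))-14.9,"yaw",np.degrees(np.arctan2(R[1,0],R[0,0])))
Fv=s["force"][:2];t=np.array([v[1],-v[0]])/np.hypot(*v);print("t",s["time"],"tangential push N",-Fv@t,"radial",Fv@v/np.hypot(*v))
for a in map(float,sys.argv[1:]):
    c,q=np.cos(np.radians(-a)),np.sin(np.radians(-a));d=R.T@(np.array([[c,-q],[q,c]])@v-v)*100
    print(a,np.round(d,2),"wz",a)
E
python3 arc.py 4 8 12 16 20 24
```

```text
time: 8.75
tcp_pos: [0.4523, 0.0389, 0.1109]
tcp_rot: [[0.92, 0.392, 0.002], [0.392, -0.92, -0.0], [0.002, 0.001, -1.0]]
force: [0.2, -0.5, 0.2]
width: 0.0548
grasp_force: 0.0
r 0.16814497954107352 ang deg past snug: -33.66186965426314 yaw 23.057555550107686
t 8.75 tangential push N 0.5274372716823523 radial -0.01516613618499177
4.0 [ 0.03 -1.17] wz 4.0
8.0 [ 0.15 -2.34] wz 8.0
12.0 [ 0.34 -3.5 ] wz 12.0
16.0 [ 0.62 -4.64] wz 16.0
20.0 [ 0.97 -5.76] wz 20.0
24.0 [ 1.41 -6.85] wz 24.0
```

```bash
python3 -m inch '[{"x":0.01,"y":-0.59,"z":0,"wx":0,"wy":0,"wz":2},{"x":0.03,"y":-1.17,"z":0,"wx":0,"wy":0,"wz":4},{"x":0.08,"y":-1.76,"z":0,"wx":0,"wy":0,"wz":6},{"x":0.15,"y":-2.34,"z":0,"wx":0,"wy":0,"wz":8},{"x":0.24,"y":-2.92,"z":0,"wx":0,"wy":0,"wz":10},{"x":0.34,"y":-3.5,"z":0,"wx":0,"wy":0,"wz":12},{"x":0.48,"y":-4.07,"z":0,"wx":0,"wy":0,"wz":14},{"x":0.62,"y":-4.64,"z":0,"wx":0,"wy":0,"wz":16},{"x":0.79,"y":-5.2,"z":0,"wx":0,"wy":0,"wz":18},{"x":0.97,"y":-5.76,"z":0,"wx":0,"wy":0,"wz":20},{"x":1.18,"y":-6.31,"z":0,"wx":0,"wy":0,"wz":22},{"x":1.41,"y":-6.85,"z":0,"wx":0,"wy":0,"wz":24},{"x":1.41,"y":-6.85,"z":0,"wx":0,"wy":0,"wz":24},{"x":1.41,"y":-6.85,"z":0,"wx":0,"wy":0,"wz":24}]' 4
python3 wr.py w5
python3 arc.py 1 2 3 4 5 6 7 8
```

```text
time: 10.15
tcp_pos: [0.4383, 0.1074, 0.1107]
tcp_rot: [[1.0, -0.015, 0.002], [-0.015, -1.0, 0.0], [0.002, -0.0, -1.0]]
force: [0.3, -0.7, 0.2]
width: 0.0401
grasp_force: 0.7
10.15 [0.43827502 0.1073573  0.11065441] [ 0.30377736 -0.6799601   0.22008089] [ 7.85288925e+00  2.16771659e+01  1.15404589e+02 -1.03585350e-02
  4.28002759e+01  9.87306611e+01]
r 0.16827717636621717 ang deg past snug: -9.70077923654662 yaw -0.8836209536054782
t 10.2 tangential push N 1.8918912178693776 radial -1.234590600941399
1.0 [ 0.   -0.29] wz 1.0
2.0 [ 0.01 -0.59] wz 2.0
3.0 [ 0.02 -0.88] wz 3.0
4.0 [ 0.03 -1.17] wz 4.0
5.0 [ 0.05 -1.47] wz 5.0
6.0 [ 0.08 -1.76] wz 6.0
7.0 [ 0.11 -2.05] wz 7.0
8.0 [ 0.15 -2.34] wz 8.0
```

View pics/w5.png

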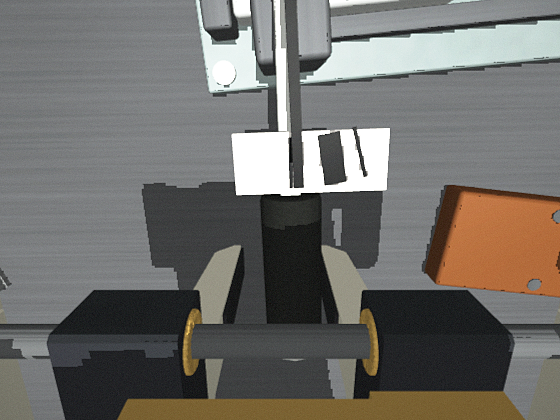

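The needle is at the zero line (column 298), the block is at (333,158) and the right finger is touching the handle. The screw should come snug in about 12° more.

```bash
python3 -m inch '[{"x":0,"y":-0.29,"z":0,"wx":0,"wy":0,"wz":1},{"x":0.01,"y":-0.59,"z":0,"wx":0,"wy":0,"wz":2},{"x":0.02,"y":-0.88,"z":0,"wx":0,"wy":0,"wz":3},{"x":0.03,"y":-1.17,"z":0,"wx":0,"wy":0,"wz":4},{"x":0.05,"y":-1.47,"z":0,"wx":0,"wy":0,"wz":5},{"x":0.08,"y":-1.76,"z":0,"wx":0,"wy":0,"wz":6},{"x":0.11,"y":-2.05,"z":0,"wx":0,"wy":0,"wz":7},{"x":0.15,"y":-2.34,"z":0,"wx":0,"wy":0,"wz":8},{"x":0.24,"y":-2.92,"z":0,"wx":0,"wy":0,"wz":10},{"x":0.24,"y":-2.92,"z":0,"wx":0,"wy":0,"wz":10}]' 4
python3 arc.py
python3 -m inch '[{"x":0,"y":-0.29,"z":0,"wx":0,"wy":0,"wz":1},{"x":0.01,"y":-0.59,"z":0,"wx":0,"wy":0,"wz":2},{"x":0.02,"y":-0.88,"z":0,"wx":0,"wy":0,"wz":3},{"x":0.03,"y":-1.17,"z":0,"wx":0,"wy":0,"wz":4},{"x":0.03,"y":-1.17,"z":0,"wx":0,"wy":0,"wz":4},{"x":0.03,"y":-1.17,"z":0,"wx":0,"wy":0,"wz":4}]' 4
python3 arc.py
```

```text
time: 11.2
tcp_pos: [0.4404, 0.137, 0.1096]
tcp_rot: [[0.982, -0.191, -0.0], [-0.191, -0.982, 0.0], [-0.0, 0.0, -1.0]]
force: [-0.3, -1.1, 1.5]
width: 0.0401
grasp_force: 0.7
r 0.1690175335530552 ang deg past snug: 0.4338439521305357 yaw -10.986802762533687
t 11.2 tangential push N 1.1415164433344485 radial 0.09902003574145492
time: 11.8
tcp_pos: [0.443, 0.148, 0.1096]
tcp_rot: [[0.966, -0.258, -0.0], [-0.258, -0.966, -0.0], [-0.0, 0.0, -1.0]]
force: [-0.8, -3.7, 0.5]
width: 0.0399
grasp_force: 1.2
r 0.16889151839832586 ang deg past snug: 4.26546743929215 yaw -14.929546407749358
t 11.8 tangential push N 3.771249957150283 radial -0.10898938934642936
```

```bash
python3 -m inch '[{"x":0,"y":-0.29,"z":0,"wx":0,"wy":0,"wz":1},{"x":0.01,"y":-0.59,"z":0,"wx":0,"wy":0,"wz":2},{"x":0.02,"y":-0.88,"z":0,"wx":0,"wy":0,"wz":3},{"x":0.03,"y":-1.17,"z":0,"wx":0,"wy":0,"wz":4},{"x":0.05,"y":-1.47,"z":0,"wx":0,"wy":0,"wz":5},{"x":0.05,"y":-1.47,"z":0,"wx":0,"wy":0,"wz":5}]' 4
python3 arc.py
python3 wr.py w6
python3 - <<'E'
import cv2
im=cv2.imread("pics/w6.png");cv2.imwrite("pics/c6.png",cv2.resize(im[80:230,180:440],None,fx=2.5,fy=2.5))
E
```

```text
time: 12.4
tcp_pos: [0.4473, 0.1621, 0.1096]
tcp_rot: [[0.94, -0.342, -0.0], [-0.342, -0.94, -0.001], [-0.0, 0.001, -1.0]]
force: [1.3, -8.0, 0.5]
width: 0.0401
grasp_force: 3.1
r 0.16884322090852014 ang deg past snug: 9.283608158835646 yaw -19.998113256648097
t 12.4 tangential push N 7.1070814336809205 radial -3.896943991030437
12.4 [0.44732526 0.16211549 0.10956739] [ 1.30331732 -7.99988393  0.50512966] [ 1.43282611e+01  2.38983006e+01  1.11872522e+02 -4.22644438e-02
  4.42511107e+01  1.24356653e+02]
```

View pics/c6.png

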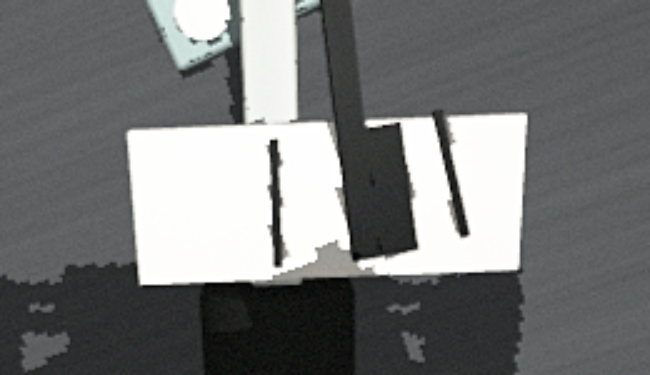

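The needle is at crop column about 360, between the zero line (276) and the last line (455). That gives a bend of about 0.117, at the near edge of the block and in agreement with the measured 7.1 N. I'll go 2° more and hold.

```bash
python3 -m inch '[{"x":0,"y":-0.29,"z":0,"wx":0,"wy":0,"wz":1},{"x":0.01,"y":-0.55,"z":0,"wx":0,"wy":0,"wz":1.9},{"x":0.01,"y":-0.55,"z":0,"wx":0,"wy":0,"wz":1.9},{"x":0.01,"y":-0.55,"z":0,"wx":0,"wy":0,"wz":1.9},{"x":0.01,"y":-0.55,"z":0,"wx":0,"wy":0,"wz":1.9},{"x":0.01,"y":-0.55,"z":0,"wx":0,"wy":0,"wz":1.9},{"x":0.01,"y":-0.55,"z":0,"wx":0,"wy":0,"wz":1.9},{"x":0.01,"y":-0.55,"z":0,"wx":0,"wy":0,"wz":1.9},{"x":0.01,"y":-0.55,"z":0,"wx":0,"wy":0,"wz":1.9},{"x":0.01,"y":-0.55,"z":0,"wx":0,"wy":0,"wz":1.9}]' 4
python3 arc.py
python3 -m inch '[{"x":0,"y":0,"z":0,"wx":0,"wy":0,"wz":0},{"x":0,"y":0,"z":0,"wx":0,"wy":0,"wz":0},{"x":0,"y":0,"z":0,"wx":0,"wy":0,"wz":0},{"x":0,"y":0,"z":0,"wx":0,"wy":0,"wz":0},{"x":0,"y":0,"z":0,"wx":0,"wy":0,"wz":0},{"x":0,"y":0,"z":0,"wx":0,"wy":0,"wz":0},{"x":0,"y":0,"z":0,"wx":0,"wy":0,"wz":0},{"x":0,"y":0,"z":0,"wx":0,"wy":0,"wz":0},{"x":0,"y":0,"z":0,"wx":0,"wy":0,"wz":0},{"x":0,"y":0,"z":0,"wx":0,"wy":0,"wz":0},{"x":0,"y":0,"z":0,"wx":0,"wy":0,"wz":0},{"x":0,"y":0,"z":0,"wx":0,"wy":0,"wz":0},{"x":0,"y":0,"z":0,"wx":0,"wy":0,"wz":0},{"x":0,"y":0,"z":0,"wx":0,"wy":0,"wz":0},{"x":0,"y":0,"z":0,"wx":0,"wy":0,"wz":0},{"x":0,"y":0,"z":0,"wx":0,"wy":0,"wz":0}]' 4
python3 arc.py
python3 wr.py w7
python3 - <<'E'
import cv2
im=cv2.imread("pics/w7.png");cv2.imwrite("pics/c7.png",cv2.resize(im[80:230,180:440],None,fx=2.5,fy=2.5))
E
```

```text
time: 13.45
tcp_pos: [0.4492, 0.1668, 0.1095]
tcp_rot: [[0.928, -0.373, -0.001], [-0.373, -0.928, -0.001], [-0.0, 0.001, -1.0]]
force: [1.2, -7.7, 1.4]
width: 0.0407
grasp_force: 3.8
r 0.16876477794487982 ang deg past snug: 10.99609233886727 yaw -21.87247096345886
t 13.45 tangential push N 6.73758679248534 radial -3.9101545127346173
time: 15.05
tcp_pos: [0.4491, 0.1668, 0.1095]
tcp_rot: [[0.928, -0.372, -0.001], [-0.372, -0.928, -0.001], [-0.0, 0.001, -1.0]]
force: [0.7, -7.2, 1.9]
width: 0.0405
grasp_force: 3.8
r 0.1688059599364478 ang deg past snug: 10.999030047778758 yaw -21.86982754287239
t 15.05 tangential push N 6.452779286807349 radial -3.2385072032011473
15.05 [0.44911715 0.16684172 0.10950304] [ 0.68597548 -7.18719188  1.87895875] [ 1.48344739e+01  2.41904675e+01  1.11384128e+02 -6.65507306e-02
  4.44713597e+01  1.26751806e+02]
```

View pics/c7.png

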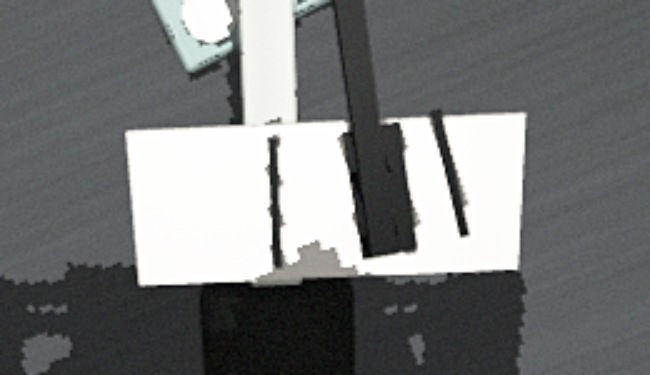

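The needle lies over the block (column 378, bend about 0.142) and it stayed there through more than 2 s of holding. Now I ease off.

```bash
python3 -m inch '[{"x":0,"y":0.29,"z":0,"wx":0,"wy":0,"wz":-1},{"x":0.01,"y":0.59,"z":0,"wx":0,"wy":0,"wz":-2},{"x":0.02,"y":0.88,"z":0,"wx":0,"wy":0,"wz":-3},{"x":0.03,"y":1.17,"z":0,"wx":0,"wy":0,"wz":-4},{"x":0.05,"y":1.47,"z":0,"wx":0,"wy":0,"wz":-5},{"x":0.08,"y":1.76,"z":0,"wx":0,"wy":0,"wz":-6},{"x":0.11,"y":2.05,"z":0,"wx":0,"wy":0,"wz":-7},{"x":0.15,"y":2.34,"z":0,"wx":0,"wy":0,"wz":-8},{"x":0.2,"y":2.63,"z":0,"wx":0,"wy":0,"wz":-9},{"x":0.24,"y":2.92,"z":0,"wx":0,"wy":0,"wz":-10},{"x":0.31,"y":3.21,"z":0,"wx":0,"wy":0,"wz":-11},{"x":0.31,"y":3.21,"z":0,"wx":0,"wy":0,"wz":-11},{"x":0.31,"y":3.21,"z":0,"wx":0,"wy":0,"wz":-11}]' 4
python3 arc.py
cat > chk.py <<'E'
from wr import *
f=wrist("w8");g=f["color"].max(2)
for r in(230,250,270):
    x=np.where(g[r,200:370]<45)[0]+200;print(r,[(int(q[0]),int(q[-1])) for q in np.split(x,np.where(np.diff(x)>1)[0]+1) if len(q)>2])
x=np.where(g[165,235:390]<90)[0]+235;print("scale",[(int(q[0]),int(q[-1])) for q in np.split(x,np.where(np.diff(x)>1)[0]+1)])
E
python3 chk.py
```

```text
time: 16.4
tcp_pos: [0.4402, 0.1362, 0.1096]
tcp_rot: [[0.982, -0.189, -0.0], [-0.189, -0.982, 0.0], [-0.0, -0.0, -1.0]]
force: [-0.1, -0.1, 0.3]
width: 0.04
grasp_force: 0.0
r 0.1690762596719935 ang deg past snug: 0.17285433030880704 yaw -10.868203781866168
t 16.4 tangential push N 0.07408342868411978 radial 0.09502231164683059
16.4 [0.44018697 0.13624271 0.10963274] [-0.1068083  -0.05576361  0.28629464] [1.14035311e+01 2.26300389e+01 1.14019314e+02 6.72897292e-03
 4.33518382e+01 1.12266842e+02]
230 [(252, 311)]
250 [(241, 243), (252, 310), (318, 320)]
270 [(235, 244), (253, 310), (317, 325)]
scale [(276, 285), (313, 334), (352, 354)]
```

The handle stands free and centred, and the needle is back at zero (column 281). I'll withdraw straight up.

```bash
python3 -m inch '[{"x":0,"y":0,"z":0,"wx":0,"wy":0,"wz":0},{"x":0,"y":0,"z":0,"wx":0,"wy":0,"wz":0},{"x":0,"y":0,"z":-3,"wx":0,"wy":0,"wz":0},{"x":0,"y":0,"z":-7,"wx":0,"wy":0,"wz":0},{"x":0,"y":0,"z":-11,"wx":0,"wy":0,"wz":0},{"x":0,"y":0,"z":-14,"wx":0,"wy":0,"wz":0},{"x":0,"y":0,"z":-14,"wx":0,"wy":0,"wz":0},{"x":0,"y":0,"z":-14,"wx":0,"wy":0,"wz":0}]' 5.5
python3 - <<'E'
from wr import *
from h import *
f=wrist("w9");im=f["color"]
O=np.array([.606,.1057]);ey=np.array([-.0821,.9966]);ex=np.array([.9966,.0821])
# handle direction in fixture
g=im.max(2);m=(g<40).astype(np.uint8);m[270:]=0
n,l,st,c=cv2.connectedComponentsWithStats(m)
for i in range(1,n):
    if st[i,4]>600:
        p=onz(f,*c[i],.105)[:2];q=np.array([(p-O)@ex,(p-O)@ey]);print(st[i],np.round(q,3),"cw angle",round(float(np.arctan2(q[1],-q[0])),3))
E
```

```text
time: 17.25
tcp_pos: [0.4401, 0.1363, 0.2497]
tcp_rot: [[0.982, -0.188, 0.001], [-0.188, -0.982, 0.0], [0.001, -0.0, -1.0]]
force: [0.3, 0.2, -0.5]
width: 0.0551
grasp_force: 0.0
17.25 [0.44013791 0.1362609  0.24966071] [ 0.33084414  0.18006561 -0.52879674] [1.14092617e+01 1.03050535e+01 1.06833950e+02 5.22294848e-04
 6.28182510e+01 1.12255307e+02]
[ 265  148   33   91 2281] [-0.163  0.043] cw angle 0.256
```

The handle rests at 0.256 rad clockwise, against the expected 0.26, so the screw is tight and unloaded.

```bash
python3 -c "
from plant import env
print(env.finish_job())"
```

```text
the job is handed in; nothing more can be done
None
```

The job is handed in at about 17 s on the robot's clock; no verdict came back. By my readings the cover is against the stop, the screw is snug, the needle was held over the block (bend about 0.14 rad) for over 2 s and eased back to zero, and no other object was touched.

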